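# Lock the analyser's lid and hold a sample cell in its bayonet port

### The job

Get the bench analyser ready and take the reading: first turn the turnbutton square across the shut lid to secure it. Then take from the rack the sample cell that has two side pins, lower it into the analyser's port with its pins in the two slots, push it in against the spring, twist it a quarter turn clockwise (seen from above) and keep holding it there: the port springs back when let go, so finish with the cell still gripped and fully turned. Leave the other cells, the jar and the bottle where they stand.

Things in the scene. Friction and masses are not known exactly. Their poses are not given: they have to be found in the camera images.
- port (a point): Mouth of the bayonet port, on its axis at the top of its steel lip, 100 mm above the bench, on the white analyser (220 x 360 mm, deck 90 mm high). z up, x along the two entry slots. Lip 10 mm thick, 62 mm square, round hole 34 mm across, slots 11 mm wide at +x and -x out to 25 mm from the axis. 14 mm below the lip's top is a sprung turntable: a cell stands on it with its pins still in the slots.
- cell_grip (a point): The cell with side pins: upright aluminium cylinder 30 mm across, foot tapered to 24 mm; black grip bar on top 30 long (x), 14 thick (y), 34 mm tall. 76 mm tall, 0.12 kg. Point: bar's centre, 59 mm above the foot. Pins 6 mm thick along +x and -x out to 22.5 mm from the axis, 10 mm above the foot; half a turn makes no difference. Stands in a rack of 3 places 90 mm apart, foot 5 mm above the bench.
- plain_cell_grip (a point): A cell of the same form without pins; centre of its grip bar, 59 mm above its foot. To be left alone.
- knob_cell_grip (a point): A shorter cell with a round knob and no pins, 62 mm tall; point 10 mm below its top. To be left alone.
- turnbutton_grip (a point): Turnbutton on the analyser's deck: steel bar 56 mm long (x), 12 mm thick (y), 25 mm tall, turning about the upright axis through its middle. The point is its centre, on the axis, 12.5 mm below its top and 19.5 mm above the deck (109.5 mm above the bench). The lid beside it lies 4 mm above the deck.
- turnbutton (a joint): Angle of the turnbutton, rad: 0 = along the lid's edge (open), grows clockwise seen from above, 1.571 = square across the lid's edge, at its stop. Stays where it is left (friction 0.04 N m).
- lid (a joint): The analyser's grey lid, 130 x 105 mm, rad: 0 = shut (as at the start), grows as it opens.
- plunger (a joint): How far the port's turntable is pushed down, m: 0 at rest, 0.016 at the bottom; the spring gives about 3 to 8.5 N. From 0.009 on the cell's pins are under the lip and the cell can turn, clockwise only (seen from above). Held turned but not pushed, it rises until the pins bear on the lip from below, at 0.009.
- rotor (a joint): How far the port's turntable is turned clockwise, rad: 0 at rest, 1.45 at its stop; return spring 0.06 to 0.18 N m. The pins take it along after the first 0.16 rad of twist, so a quarter turn of the cell reads about 1.4. If the cell is let go it turns back and pops up.
- jar (a point): Small amber jar 48 mm across, 60 mm tall, point at its centre. To be left alone.
- bottle (a point): White bottle 64 mm across, 150 mm tall, point at its centre. To be left alone.

How it is judged:
On the way, in this order (a step that is already met when the one before it is completed fails the run):
1. the turnbutton is square across the lid (within about 13 degrees) (value of joint turnbutton above 1.35 rad), for 0.2 s.
2. the cell is in the port, its pins in the slots (horizontal distance between cell_grip and port below 0.006 m and z of cell_grip in the frame of port below 0.048 m), for 0.1 s.
At the end, for the whole second after the job is handed in: The turnbutton is across the shut lid (within 13 degrees); the cell with pins is upright in the port (within 6 mm of its axis), its pins under the lip (pushed in at least 7 mm against the spring), turned a quarter turn clockwise (within 12 degrees), and the fingers still hold it (value of joint turnbutton above 1.35 rad and value of joint lid below 0.05 rad and horizontal distance between cell_grip and port below 0.006 m and z of cell_grip in the frame of port below 0.039 m and angle between cell_grip's own z axis and vertical below 0.12 rad and angle between the x axis of cell_grip and the y axis of port, either way round below 0.21 rad and value of joint rotor above 1.1 rad and value of joint plunger above 0.007 m and contact force between the fingers and cell above 2 N); the arm keeps its last pose, push and grip.
It fails at once if another cell, the jar or the bottle was moved by more than 40 mm (distance of any of plain_cell_grip, knob_cell_grip, jar, bottle from where it was at the start of the episode above 0.04 m).
It also fails if it takes over 56 s, if anything falls off the work surface, if the arm or the gripper's body presses on something with over 40 N, if the wrist force passes 120 N, or if a joint passes its speed limit or range.

### The arm

A 7-joint arm with a two-finger parallel gripper is mounted at the origin on the work surface. World frame = base frame: x ahead of the robot, y to its left, z up, the work surface at z = 0. Lengths are in m, angles in rad, forces in N, time in s.
With the tool pointing down it reaches from about 0.4 to 0.925 m from the base axis. Payload 4.1 kg.
Tool frame: the origin (TCP) lies on the mounting face of the last link; the fingertips stand 173 mm ahead of it and the grasp point (between the pads) lies 155 mm ahead of it; z points along the fingers, y is the direction in which the jaws open and shut (so a half turn about z gives the same grasp; the last joint's range is limited). The gripper opens to 85 mm and grips with 20 to 120 N. Pads are 22 mm wide; open, the fingers measure 114 mm over their backs; the gripper's body (76 mm by 85 mm) begins 54 mm behind the grasp point. The pads swing forward as they close: fully open they stand 13 mm farther back than shut.
Start: joints at [1.242, 0.398, 0.045, 1.537, -0.019, 1.207, -0.051], TCP at [0.148, -0.633, 0.405] pointing down, gripper open.
Joint ranges: [-2.82, 2.82], [-0.49, 2.23], [-1.37, 1.46], [0, 2.46], [-1.36, 4.5], [0.23, 2], [-2.94, 2.94]. Speed limits (rad/s): [2.57, 2.57, 3.14, 3.14, 3.14, 3.14, 3.14].

### API

Orientations are given as [roll, pitch, yaw] about the fixed x, y, z axes, in that order (R = Rz(yaw) Ry(pitch) Rx(roll)).
In Python, from workcell import get_state, vision, robot gives the robot as it stands.
- The arm moves only by the tool apply_moves, never from a script. Its argument "steps" is one flat list of numbers, 4 for each row, row after row: the shift along the tool's x, y, z in cm, then the turn about the tool's z in rad. In form: [x, y, z, spin, x, y, z, spin, ...]. A call has 1 to 5 rows; each row shifts and turns the commanded pose from where the row before left it, along the tool's axes as they then stand; what a row does not reach is not made up. A row lasts 1/8 s, in which the tool goes at most 62.5 mm and 10.7 degrees, less where a joint would pass 70% of its speed; a pose out of reach is approached as far as the arm can. A call with a gripper value outside its range is refused whole. "gripper" is the closure, from 0 (fully open) to 1 (shut), set as the call begins (left out, the last holds). The fingers move at their own pace and stop on an object; "grip_force" is the grip in N (left out, the last holds). Time passes only in rows, so rows that do not move let the fingers close. It gives the time, the measured TCP pose, the force and the opening at its end, in the units of the state.
- get_state(): the state, without advancing time (a new reading comes with each control period).
- vision.capture(name): name is "scene" or "side" or "wrist"; returns a dict with "img" (400x640x3 uint8, blue, green, red), "z_map" (400x640 float32, m along the optical axis (not along the pixel's ray), 0 where there is no reading), "intrinsics" (3x3 intrinsics, pixels), "R" (3x3) and "t" (3): a world point X has camera coordinates R X + t. Camera axes: x right, y down, z forward; pixel columns grow to the right and rows downward; lengths in m; the calibration is good to about 2 mm. The wrist camera is an equidistant fisheye: a pixel r from the principal point sees the ray r / f radians off the axis. A picture is of the moment at which its call begins.
- robot.sign_off(): hands the job in, once; it reports no verdict.
The state is a dict: "t": time; "qpos": joint angles; "qd": joint speeds; "effort": joint torques, N m; "eef_pos": TCP position; "tool_rot": TCP orientation; "wrist_force": force on the tool from outside, world axes, zero at the start; "wrist_torque": the same for the moment, N m; "grip_width": finger opening in m.
Only numpy, scipy, OpenCV 4.12 (cv2) and the standard library are available. Lean on these libraries where they do the work, as an engineer would, in place of code of your own. Each camera call takes 0.05 s, during which the arm holds its last target.

## Working session

There is one attempt and no reset: what is moved stays moved. The work goes in short steps, Python scripts to look and compute and a tool call to move; the robot and the scene stay as the last step left them, time stands still between calls to the robot, and variables do not carry over. Pictures are saved under pics/ and viewed, and the job is handed in when it is done.

Besides the shell and the picture viewer there is one more tool, called after "Call:" as a command line: name --argument value ..., lists and objects as JSON in quotes. apply_moves: Moves the arm, as the interface text tells. Its arguments: {"type":"object","properties":{"steps":{"type":"array"},"gripper":{"type":"number"},"grip_force":{"type":"number"}},"required":["steps"]}

```bash
ls; mkdir -p pics; python3 - <<'E'
from workcell import get_state, vision, robot
import cv2,numpy as np
s=get_state(); print({k:np.round(v,3) for k,v in s.items()})
for n in ["scene","side","wrist"]:
    c=vision.capture(n); cv2.imwrite(f"pics/{n}0.png",c["img"]); np.savez(f"{n}0.npz",**c)
    print(n,c["intrinsics"].round(1).tolist(),c["R"].round(3).tolist(),c["t"].round(3).tolist())
E
```

```text
pics
{'t': np.float64(0.0), 'qpos': array([ 1.242,  0.399,  0.045,  1.538, -0.019,  1.207, -0.051]), 'qd': array([ 0.001,  0.   ,  0.   , -0.001,  0.001,  0.001,  0.001]), 'effort': array([-0.0000e+00, -4.7513e+01,  1.3640e+00, -2.5422e+01,  1.2000e-02,
        1.0000e-02, -0.0000e+00]), 'eef_pos': array([ 0.148, -0.633,  0.404]), 'tool_rot': array([-3.14,  0.  ,  0.23]), 'wrist_force': array([-0.436, -0.039,  0.331]), 'wrist_torque': array([-0.014,  0.078, -0.01 ]), 'grip_width': np.float64(0.085)}
scene [[370.5, 0.0, 310.6], [0.0, 370.5, 199.6], [0.0, 0.0, 1.0]] [[0.215, 0.976, 0.014], [0.795, -0.167, -0.583], [-0.567, 0.137, -0.813]] [-0.096, -0.417, 1.23]
side [[410.9, 0.0, 329.5], [0.0, 410.9, 203.5], [0.0, 0.0, 1.0]] [[0.748, -0.664, -0.017], [-0.42, -0.453, -0.786], [0.514, 0.595, -0.618]] [-0.451, 0.317, 0.653]
wrist [[309.7, 0.0, 314.1], [0.0, 309.7, 202.6], [0.0, 0.0, 1.0]] [[0.228, -0.974, -0.003], [-0.923, -0.217, 0.317], [-0.309, -0.07, -0.948]] [-0.649, -0.041, 0.382]
```

View pics/scene0.png

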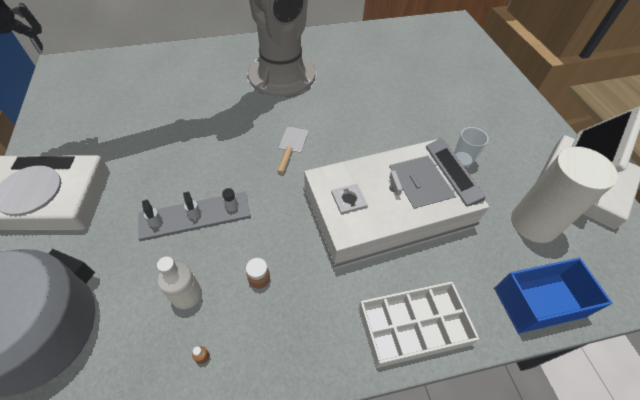

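View pics/side0.png

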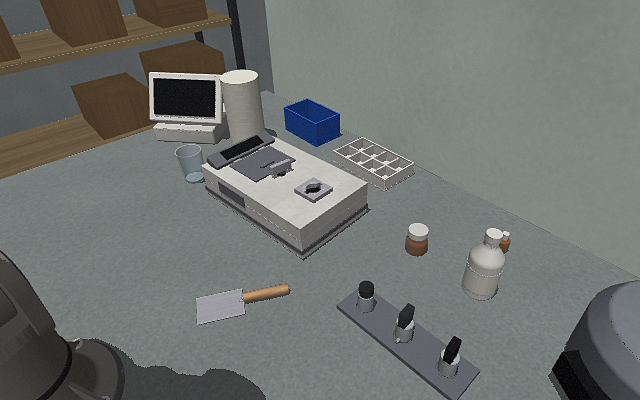

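View pics/wrist0.png

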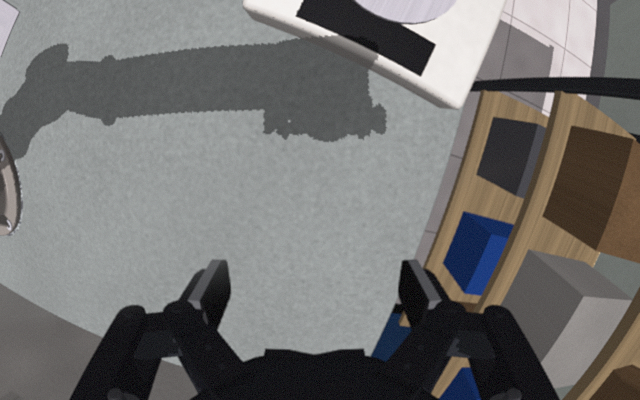

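The scene view shows the rack cells at about (150,213), (190,205) and (229,198), with the knob cell on the right. The port is at (349,197), the turnbutton at (397,182) and the lid at (422,182). I'll zoom in on these.

```bash
cat > h.py <<'E'
import numpy as np,cv2
def load(n): return dict(np.load(n+".npz"))
def ray(c,u,v,fish=False):
    K=c["intrinsics"]; x=(u-K[0,2])/K[0,0]; y=(v-K[1,2])/K[1,1]
    if fish:
        th=np.hypot(x,y); k=np.sin(th)/th if th>1e-9 else 1; d=np.array([x*k,y*k,np.cos(th)])
    else: d=np.array([x,y,1.])
    R=c["R"]; o=-R.T@c["t"]; d=R.T@d; return o,d/np.linalg.norm(d)
def onz(c,u,v,z,fish=False):
    o,d=ray(c,u,v,fish); return o+d*(z-o[2])/d[2]
def tri(cs):
    A=np.zeros((3,3));b=np.zeros(3);L=[]
    for o,d in cs:
        P=np.eye(3)-np.outer(d,d);A+=P;b+=P@o
    X=np.linalg.solve(A,b)
    return X,[np.linalg.norm((np.eye(3)-np.outer(d,d))@(X-o)) for o,d in cs]
def proj(c,X,fish=False):
    K=c["intrinsics"]; p=c["R"]@np.asarray(X)+c["t"]
    if fish:
        r=np.hypot(p[0],p[1]); th=np.arctan2(r,p[2]); x,y=p[0]/r*th,p[1]/r*th
    else: x,y=p[:2]/p[2]
    return np.array([K[0,0]*x+K[0,2],K[1,1]*y+K[1,2]])
E
python3 - <<'E'
from h import *
def crop(n,x,y,w,h,k,o):
    im=load(n)["img"][y:y+h,x:x+w]; cv2.imwrite(o,cv2.resize(im,None,fx=k,fy=k,interpolation=cv2.INTER_CUBIC))
crop("scene0",125,180,130,60,6,"pics/s_rack.png")
crop("side0",330,270,150,130,4,"pics/d_rack.png")
crop("scene0",310,145,180,100,4,"pics/s_an.png")
crop("side0",200,125,180,120,4,"pics/d_an.png")
E
```

```text
(no output)
```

View pics/s_rack.png

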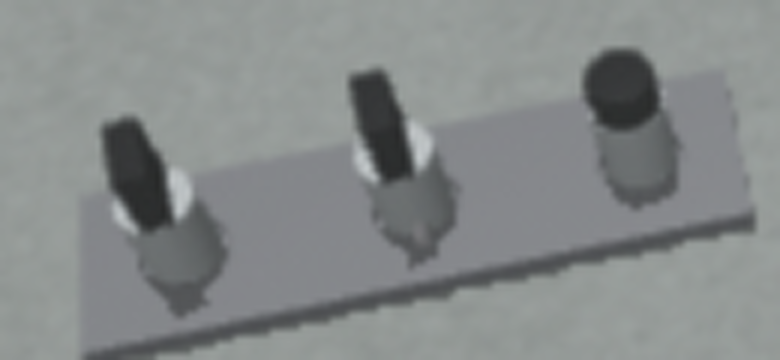

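View pics/d_rack.png

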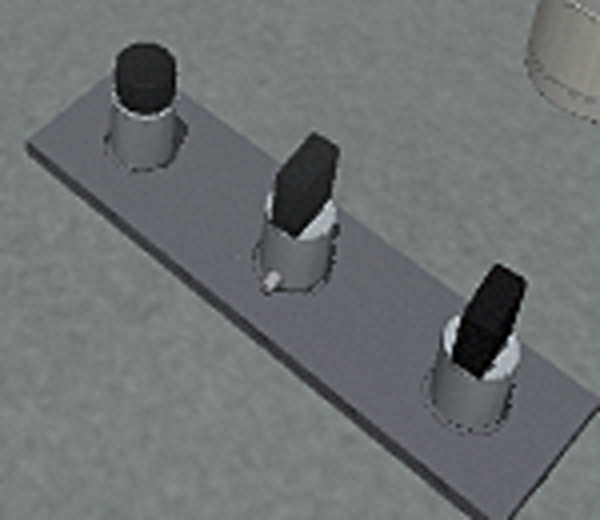

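View pics/s_an.png

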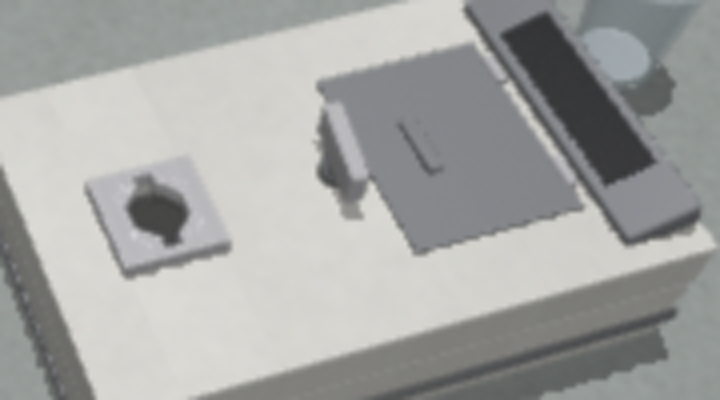

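View pics/d_an.png

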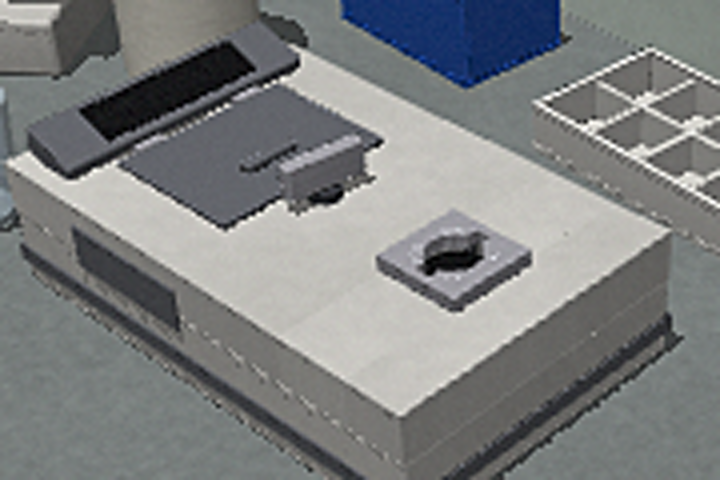

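The pinned cell is the middle one: pins show in the side crop at (270,283) and in the scene crop at (422,250). Next I'll work out the positions.

```bash
python3 - <<'E'
from h import *
S,D=load("scene0"),load("side0")
s=lambda x,y,k,a,b:(x/k+a,y/k+b)
def blob(c,x0,y0,x1,y1):
    im=c["img"][y0:y1,x0:x1].max(2); m=(im<58).astype(np.uint8)
    n,l,st,ce=cv2.connectedComponentsWithStats(m); i=1+st[1:,4].argmax(); return ce[i]+[x0,y0],st[i]
for nm,a,b in [("mid",(180,188,198,213),(395,300,420,332)),("far",(138,195,160,222),(440,333,465,368)),("knob",(220,186,238,203),(355,278,380,300))]:
    p,_=blob(S,*a);q,_=blob(D,*b); print(nm,p,q,*[np.round(x,4) for x in tri([ray(S,*p),ray(D,*q)])])
print("port scene")
P=[onz(S,*s(x,y,4,310,145),.1) for x,y in [(85,183),(188,155),(231,243),(127,272)]]
Q=[onz(D,*s(x,y,4,200,125),.1) for x,y in [(377,262),(452,210),(532,260),(457,305)]]
for X in (P,Q):
    X=np.array(X); print(X.round(4).tolist(), X.mean(0).round(4),[round(float(np.linalg.norm(X[i]-X[i-1])),4) for i in range(4)])
print("slots", [onz(S,*s(x,y,4,310,145),.1).round(4).tolist() for x,y in [(145,180),(175,240),(158,212)]],[onz(D,*s(x,y,4,200,125),.1).round(4).tolist() for x,y in [(430,272),(480,236)]])
tb=[onz(S,*s(x,y,4,310,145),.122)for x,y in [(335,103),(360,181),(348,143)]]; print("tb",np.round(tb,4).tolist())
tb=[onz(D,*s(x,y,4,200,125),.122)for x,y in [(283,180),(363,145),(322,161)]]; print("tb",np.round(tb,4).tolist())
for c,pts in((S,[(5,100),(95,400),(320,85),(478,42),(582,210),(418,252)]),):
    print([onz(c,*s(x,y,4,310,145),.094).round(3).tolist() for x,y in pts])
E
```

```text
mid [188.48648649 201.2972973 ] [405.69784173 315.83453237] [ 0.5107 -0.3015  0.0609] [0. 0.]
far [147.66336634 208.89108911] [451.55333333 349.78      ] [ 0.5138 -0.3917  0.0616] [0.0002 0.0002]
knob [229.13333333 197.37777778] [365.94298246 289.19298246] [ 0.5096 -0.2099  0.0497] [0.0009 0.0009]
port scene
[[0.5766, 0.0172, 0.1], [0.5693, 0.079, 0.1], [0.6322, 0.0845, 0.1], [0.6388, 0.0244, 0.1]] [0.6042 0.0513 0.1   ] [0.0626, 0.0623, 0.0631, 0.0604]
[[0.5616, 0.0693, 0.1], [0.6253, 0.08, 0.1], [0.6265, 0.0115, 0.1], [0.5693, 0.0085, 0.1]] [0.5957 0.0423 0.1   ] [0.0612, 0.0646, 0.0686, 0.0573]
slots [[0.5814, 0.0504, 0.1], [0.624, 0.0554, 0.1], [0.6041, 0.0515, 0.1]] [[0.5775, 0.0417, 0.1], [0.6202, 0.0489, 0.1]]
tb [[0.5667, 0.1631, 0.122], [0.6215, 0.1575, 0.122], [0.5953, 0.1603, 0.122]]
tb [[0.5536, 0.1449, 0.122], [0.6103, 0.1433, 0.122], [0.5821, 0.1458, 0.122]]
[[0.504, -0.012, 0.094], [0.707, -0.01, 0.094], [0.53, 0.173, 0.094], [0.517, 0.278, 0.094], [0.647, 0.285, 0.094], [0.655, 0.185, 0.094]]
```

```bash
python3 - <<'E'
from h import *
S,D=load("scene0"),load("side0")
s=lambda x,y,k,a,b:(x/k+a,y/k+b)
a=np.mean([s(x,y,4,310,145) for x,y in [(85,183),(188,155),(231,243),(127,272)]],0)
b=np.mean([s(x,y,4,200,125) for x,y in [(377,262),(452,210),(532,260),(457,305)]],0)
print(tri([ray(S,*a),ray(D,*b)]))
print(tri([ray(S,*s(348,143,4,310,145)),ray(D,*s(322,161,4,200,125))]))
for c,pts in ((S,[a,(340,220),(390,205),s(150,300,4,310,145),(250,150)]),(D,[(300,215),(230,180),(330,200),(200,250)])):
    for u,v in pts:
        z=c["z_map"][int(v),int(u)]; K=c["intrinsics"]; p=np.array([(u-K[0,2])/K[0,0],(v-K[1,2])/K[1,1],1])*z
        print(u,v,(c["R"].T@(p-c["t"])).round(4))
E
```

```text
(array([0.60128527, 0.05166473, 0.09277018]), [np.float64(0.001738479522719719), np.float64(0.0017384795227197382)])
(array([0.59059948, 0.16233588, 0.11242596]), [np.float64(0.002586798489418604), np.float64(0.002586798489418727)])
349.4375 198.3125 [0.5946 0.0556 0.0848]
340 220 [0.6489 0.0187 0.0898]
390 205 [0.6341 0.1366 0.0901]
347.5 220.0 [0.6528 0.0341 0.0906]
250 150 [ 0.3217 -0.1443  0.0005]
300 215 [0.5263 0.005  0.0878]
230 180 [0.4842 0.2203 0.0885]
330 200 [ 0.6058 -0.0015  0.0899]
200 250 [ 0.3477  0.1498 -0.0019]
```

Call:
apply_moves --steps '[5,-2,0,0,5,-3,0,0,5,-3,0,0,5,-3,0,0,4,-4,0,0]'

```text
t: 0.78
eef_pos: [0.3494, -0.4304, 0.4045]
tool_rot: [3.141, -0.001, 0.231]
wrist_force: [1.4, -0.1, -0.3]
grip_width: 0.0856
```

Call:
apply_moves --steps '[4,-4,0,0,4,-4,0,0,4,-4.5,0,0,4,-4.5,0,0,3,-5,0,0]'

```text
t: 1.4
eef_pos: [0.4833, -0.1727, 0.4046]
tool_rot: [3.141, -0.001, 0.23]
wrist_force: [0.8, 0.1, 0.1]
grip_width: 0.0854
```

Call:
apply_moves --steps '[3,-5,0,0,3,-5,0,0,1,-5,0,0,1,-5,0,0,0,-5,0,0]'

```text
t: 2.02
eef_pos: [0.5033, 0.0888, 0.4045]
tool_rot: [-3.141, -0.0, 0.23]
wrist_force: [0.3, 0.8, -0.5]
grip_width: 0.0853
```

```bash
cat > look.py <<'E'
import sys,cv2,numpy as np
from workcell import get_state,vision
n=sys.argv[1]
for cam in sys.argv[2:]:
    c=vision.capture(cam); cv2.imwrite(f"pics/{cam}{n}.png",c["img"]); np.savez(f"{cam}{n}.npz",**c)
s=get_state()
for k in("t","qpos","eef_pos","tool_rot","wrist_force","wrist_torque","grip_width"): print(k,np.round(s[k],4))
E
python3 look.py 1 wrist
```

```text
t 2.075
qpos [ 0.1628  0.1704 -0.4877  1.8542  0.0814  1.1371 -1.6836]
eef_pos [0.5009 0.0964 0.4048]
tool_rot [-3.1359e+00 -3.0000e-04  2.4030e-01]
wrist_force [-2.2156  6.2233  0.1476]
wrist_torque [0.3932 0.1396 0.0006]
grip_width 0.0854
```

View pics/wrist1.png

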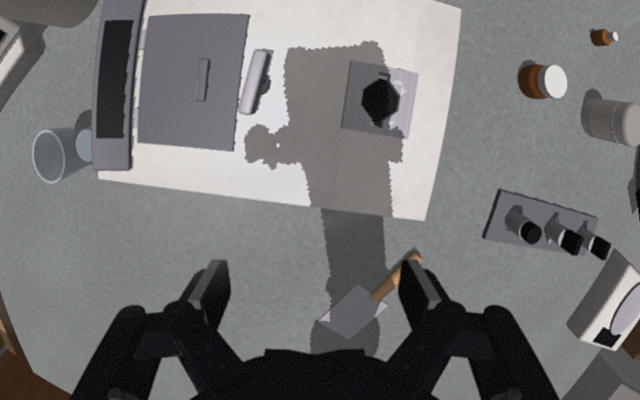

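The wrist view shows the port lip corners at about (350,61), (418,70), (408,137) and (342,127), and the turnbutton running from (262,50) to (248,112). I'll retake it now the arm has settled and zoom in.

```bash
python3 look.py 2 wrist; python3 - <<'E'
import cv2
im=cv2.imread("pics/wrist2.png")
cv2.imwrite("pics/w2a.png",cv2.resize(im[20:160,220:420],None,fx=4,fy=4,interpolation=cv2.INTER_CUBIC))
cv2.imwrite("pics/w2b.png",cv2.resize(im[170:270,480:620],None,fx=5,fy=5,interpolation=cv2.INTER_CUBIC))
E
```

```text
t 2.125
qpos [ 0.165   0.1705 -0.4845  1.8538  0.0837  1.1374 -1.6789]
eef_pos [0.5017 0.0935 0.4049]
tool_rot [-3.1384e+00 -2.0000e-04  2.4050e-01]
wrist_force [ 0.1543  0.2961 -0.7727]
wrist_torque [0.0178 0.0719 0.005 ]
grip_width 0.0857
```

View pics/w2a.png

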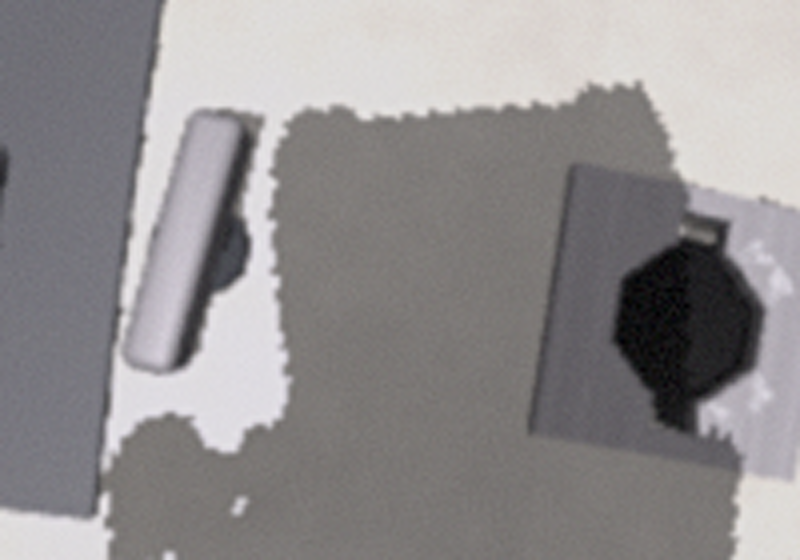

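View pics/w2b.png

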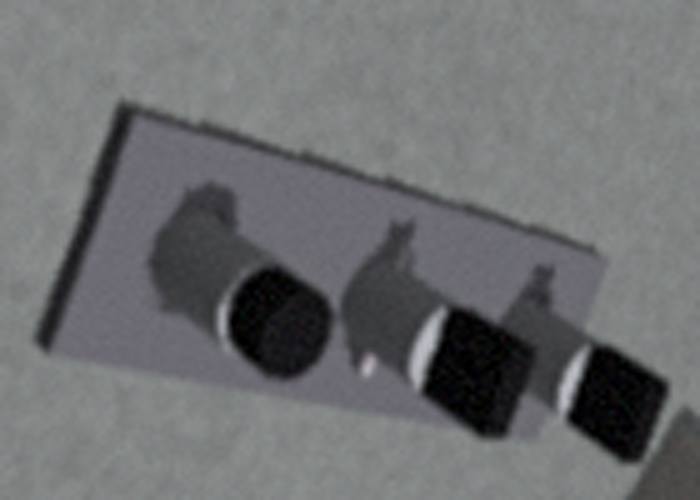

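```bash
python3 - <<'E'
from h import *
W=load("wrist2"); im=W["img"]
cv2.imwrite("pics/w2c.png",cv2.resize(im[50:145,330:430],None,fx=6,fy=6,interpolation=cv2.INTER_CUBIC))
f=lambda x,y:(x/4+220,y/4+20)
A=onz(W,*f(216,113),.122,True);B=onz(W,*f(153,370),.122,True)
print("tb",A.round(4),B.round(4),((A+B)/2).round(4),np.linalg.norm(A-B),np.arctan2(*(A-B)[1::-1]))
for nm,p in [("slot+",(705,225)),("slot-",(676,420)),("hole",(690,322)),("cA",(572,165)),("cB",(531,434))]:
    print(nm,onz(W,*f(*p),.1,True).round(4))
e=[onz(W,*f(*p),.094,True) for p in [(163,0),(98,515)]]; print("lid edge",np.round(e,4),np.arctan2(*(e[0]-e[1])[1::-1]))
print("cam",-W["R"].T@W["t"])
E
```

```text
tb [0.6171 0.1594 0.122 ] [0.5626 0.1598 0.122 ] [0.5898 0.1596 0.122 ] 0.05451523772168296 -0.00786297309071229
slot+ [0.623  0.0532 0.1   ]
slot- [0.5784 0.048  0.1   ]
hole [0.6007 0.0508 0.1   ]
cA [0.6274 0.0852 0.1   ]
cB [0.5666 0.0789 0.1   ]
lid edge [[0.6453 0.1827 0.094 ]
 [0.5249 0.1705 0.094 ]] 0.10109074132061949
cam [0.5807293  0.11577804 0.37471241]
```

View pics/w2c.png

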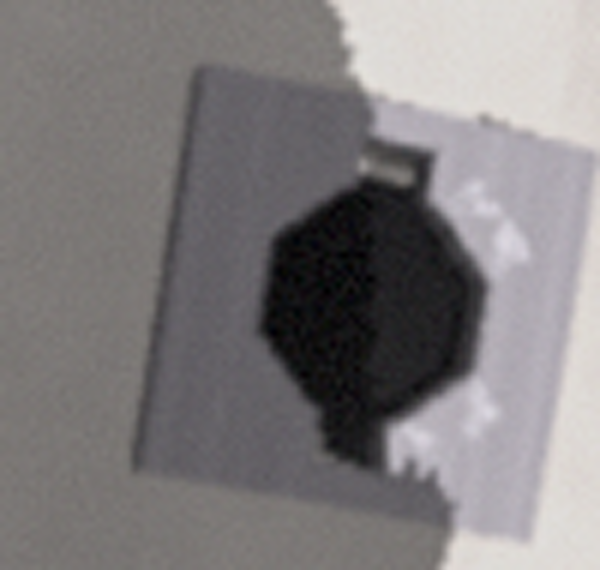

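Call:
apply_moves --steps '[0,0,0,0.124,0,0,0,0.124,2.93,-2.24,3,0,2.93,-2.24,3,0,2.93,-2.24,3,0]' --gripper 0.45

```text
t: 2.75
eef_pos: [0.5936, 0.1521, 0.3135]
tool_rot: [3.141, -0.0, -0.019]
wrist_force: [0.1, -0.9, 0.9]
grip_width: 0.0471
```

```bash
python3 look.py 3 wrist;python3 look.py 3 wrist
```

```text
t 2.8
qpos [ 0.0161  0.4516 -0.4465  1.7165  0.2181  1.0257 -2.0929]
eef_pos [0.5949 0.1549 0.3087]
tool_rot [-3.1392  0.0034 -0.0166]
wrist_force [ 3.5848  2.0636 -2.1906]
wrist_torque [ 0.1768 -0.2592 -0.0064]
grip_width 0.0468
t 2.85
qpos [ 0.0175  0.4475 -0.4465  1.719   0.2163  1.0301 -2.0907]
eef_pos [0.5932 0.1537 0.3101]
tool_rot [-3.1411  0.0062 -0.0163]
wrist_force [-2.3355  0.5587  0.1442]
wrist_torque [-0.0184  0.0734 -0.0121]
grip_width 0.0471
```

View pics/wrist3.png

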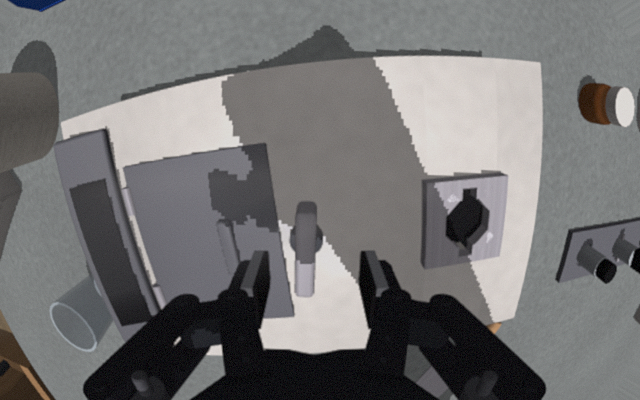

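The turnbutton top runs from (306,203) to (305,295), between the fingers. Joint 7 falls with positive spin and would hit its limit, so I'll measure here and then use the half-turn equivalent grasp.

```bash
python3 - <<'E'
from h import *
W=load("wrist3"); im=W["img"]
cv2.imwrite("pics/w3a.png",cv2.resize(im[160:310,270:520],None,fx=3.2,fy=3.2,interpolation=cv2.INTER_CUBIC))
c=load("wrist2")
P=np.array([onz(c,x/6+330,y/6+50,.1,True) for x,y in [(200,67),(597,150),(530,540),(137,470)]]);print(P.round(4).tolist(),P.mean(0))
E
```

```text
[[0.6275, 0.085, 0.1], [0.6343, 0.0234, 0.1], [0.5731, 0.0171, 0.1], [0.5668, 0.0789, 0.1]] [0.60042213 0.05108482 0.1       ]
```

View pics/w3a.png

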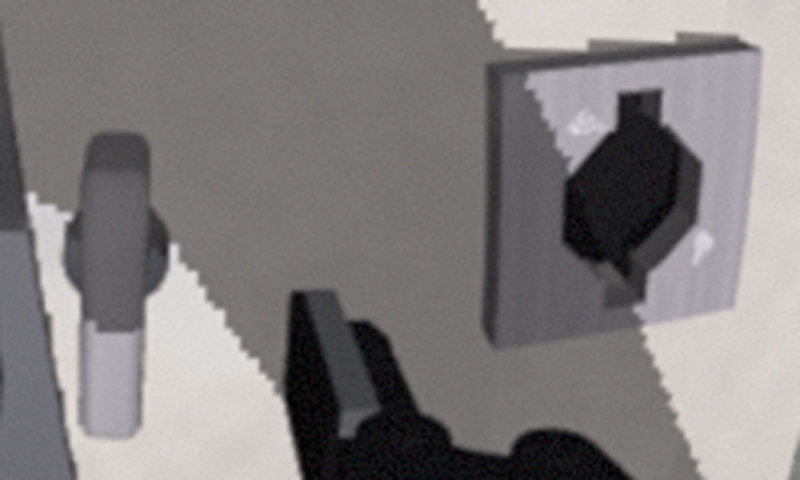

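```bash
python3 - <<'E'
from h import *
W=load("wrist3")
f=lambda x,y:(x/3.2+270,y/3.2+160)
A=onz(W,*f(118,168),.122,True);B=onz(W,*f(111,437),.122,True)
print("tb",A.round(4),B.round(4),((A+B)/2).round(4),np.linalg.norm(A-B),np.arctan2(*(A-B)[1::-1]))
P=np.array([onz(W,*f(*p),.1,True) for p in [(487,65),(760,48),(737,307),(495,348)]]);print(P.round(4).tolist(),P.mean(0))
E
python3 - <<'E'
from workcell import get_state
s=get_state(); print(s["eef_pos"],s["tool_rot"],s["qpos"])
E
```

```text
tb [0.6186 0.1588 0.122 ] [0.5633 0.1616 0.122 ] [0.5909 0.1602 0.122 ] 0.05541013245518313 -0.0506469123844934
[[0.6303, 0.0879, 0.1], [0.6345, 0.0235, 0.1], [0.5723, 0.016, 0.1], [0.5668, 0.0786, 0.1]] [0.60096611 0.05149609 0.1       ]
[0.59316581 0.15373908 0.31011822] [-3.14106193  0.00616788 -0.01628704] [ 0.01745363  0.44749268 -0.44648865  1.71895624  0.21625809  1.03008988
 -2.09070959]
```

Call:
apply_moves --steps '[0,0,0,-0.185,0,0,0,-0.185,0,0,0,-0.185,0,0,0,-0.185,0,0,0,-0.185]'

```text
t: 3.48
eef_pos: [0.5923, 0.1513, 0.3152]
tool_rot: [3.14, 0.001, 0.912]
wrist_force: [0.2, -0.2, -0.1]
grip_width: 0.0471
```

Call:
apply_moves --steps '[0,0,0,-0.185,0,0,0,-0.185,0,0,0,-0.185,0,0,0,-0.185,0,0,0,-0.185]'

```text
t: 4.1
eef_pos: [0.5923, 0.1512, 0.3151]
tool_rot: [-3.141, 0.002, 1.837]
wrist_force: [0.3, -0.0, -0.8]
grip_width: 0.0469
```

Call:
apply_moves --steps '[0,0,0,-0.185,0,0,0,-0.185,0,0,0,-0.185,0,0,0,-0.185,0,0,0,-0.185]'

```text
t: 4.72
eef_pos: [0.5924, 0.1512, 0.315]
tool_rot: [-3.14, 0.001, 2.762]
wrist_force: [-0.1, -0.4, -0.1]
grip_width: 0.0468
```

Call:
apply_moves --steps '[0,0,0,-0.185,0,0,0,-0.18,0,0,0,0]'

```text
t: 5.1
eef_pos: [0.5925, 0.1513, 0.3146]
tool_rot: [-3.14, -0.0, 3.119]
wrist_force: [0.4, -0.2, -0.3]
grip_width: 0.0467
```

Call:
apply_moves --steps '[0.2,0.87,1,0,0,0,1.4,0,0,0,1.4,0,0,0,0,0]'

```text
t: 5.6
eef_pos: [0.5901, 0.1608, 0.2747]
tool_rot: [-3.14, -0.003, 3.122]
wrist_force: [0.6, -1.1, 1.0]
grip_width: 0.047
```

```bash
python3 look.py 4 wrist side
```

```text
t 5.7
qpos [ 0.4244  0.6925 -1.088   1.739   0.6729  1.1365  0.6786]
eef_pos [0.5907 0.1613 0.2764]
tool_rot [-3.1415e+00 -4.0000e-04  3.1216e+00]
wrist_force [-0.2812  0.6523 -0.5009]
wrist_torque [ 0.0414 -0.0119 -0.0154]
grip_width 0.0469
```

View pics/wrist4.png

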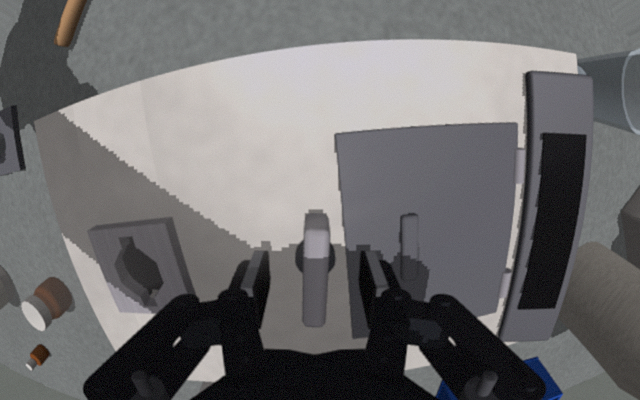

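View pics/side4.png

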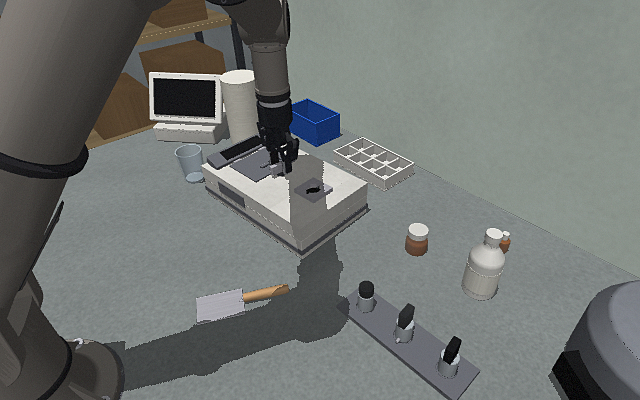

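The bar is centred between the fingers (column 314), so I'll close on it.

Call:
apply_moves --steps '[0,0,0,0,0,0,0,0,0,0,0,0,0,0,0,0]' --gripper 1 --grip_force 30

```text
t: 6.2
eef_pos: [0.591, 0.161, 0.2772]
tool_rot: [-3.141, 0.001, 3.121]
wrist_force: [0.0, -1.4, 4.0]
grip_width: 0.011
```

Call:
apply_moves --steps '[0,0,0,0.18,0,0,0,0.18,0,0,0,0.18,0,0,0,0.18,0,0,0,0.18]'

```text
t: 6.82
eef_pos: [0.5906, 0.1603, 0.2772]
tool_rot: [-3.139, 0.002, 2.215]
wrist_force: [-2.2, -3.8, 5.6]
grip_width: 0.0111
```

Call:
apply_moves --steps '[0,0,0,0.18,0,0,0,0.18,0,0,0,0.15,0,0,0,0]'

```text
t: 7.32
eef_pos: [0.5902, 0.1602, 0.2772]
tool_rot: [-3.139, 0.004, 1.71]
wrist_force: [-3.7, -4.8, 7.6]
grip_width: 0.0113
```

```bash
python3 look.py 5 wrist
```

```text
t 7.375
qpos [ 0.2395  0.5588 -0.7793  1.7439  0.4527  1.0309 -0.5641]
eef_pos [0.5902 0.1602 0.2772]
tool_rot [-3.1392  0.0038  1.7108]
wrist_force [-3.5134 -4.6037  8.2803]
wrist_torque [-0.9567  0.7609 -0.052 ]
grip_width 0.0117
```

View pics/wrist5.png

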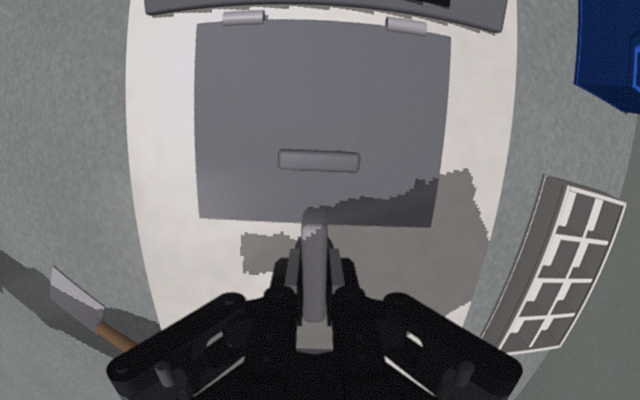

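The bar now reaches over the lid edge, at (315,212). I'll add the last bit up to the stop, then release and rise.

Call:
apply_moves --steps '[0,0,0,0.06,0,0,0,0.04,0,0,0,0,0,0,0,0]'

```text
t: 7.88
eef_pos: [0.59, 0.1603, 0.2772]
tool_rot: [-3.14, 0.005, 1.615]
wrist_force: [-4.0, -5.3, 8.7]
grip_width: 0.0109
```

Call:
apply_moves --steps '[0,0,0,0,0,0,0,0,0,0,-2,0,0,0,-4,0,0,0,-4,0]' --gripper 0.45

```text
t: 8.5
eef_pos: [0.5907, 0.1617, 0.379]
tool_rot: [3.141, -0.001, 1.612]
wrist_force: [0.8, 0.0, 0.1]
grip_width: 0.047
```

```bash
python3 look.py 6 wrist
```

```text
t 8.55
qpos [ 0.2681  0.4446 -0.8142  1.638   0.3447  1.1972 -0.5805]
eef_pos [0.5921 0.163  0.3851]
tool_rot [ 3.131e+00 -3.000e-03  1.612e+00]
wrist_force [1.4487 0.8258 4.4607]
wrist_torque [ 0.0643 -0.0807 -0.0245]
grip_width 0.0469
```

View pics/wrist6.png

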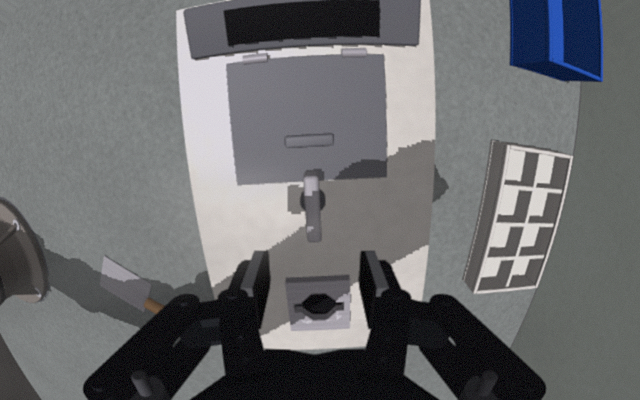

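The bar, from (311,178) to (315,238), is square across the lid edge, which runs from (237,184) to (387,178). Next I'll move over the rack.

Call:
apply_moves --steps '[-5.7,-1.25,0,0,-5.7,-1.25,0,0,-5.7,-1.25,0,0,-5.7,-1.25,0,0,-5.7,-1.25,0,0]' --gripper 0.45

```text
t: 9.18
eef_pos: [0.5397, -0.1275, 0.3781]
tool_rot: [3.139, 0.001, 1.612]
wrist_force: [1.2, -0.4, 0.4]
grip_width: 0.0472
```

Call:
apply_moves --steps '[-5.7,-1.25,0,0,-5.7,-1.25,0,0,-5.7,-1.25,0,0,0,0,0,-0.185,0,0,0,-0.185]'

```text
t: 9.8
eef_pos: [0.5095, -0.2993, 0.3778]
tool_rot: [3.14, 0.001, 1.986]
wrist_force: [0.9, -0.2, 0.1]
grip_width: 0.0472
```

Call:
apply_moves --steps '[0,0,0,-0.185,0,0,0,-0.185,0,0,0,-0.185,0,0,0,-0.185,0,0,0,-0.185]'

```text
t: 10.42
eef_pos: [0.5098, -0.2982, 0.3779]
tool_rot: [-3.141, 0.002, 2.913]
wrist_force: [0.4, 0.0, 0.6]
grip_width: 0.0471
```

Call:
apply_moves --steps '[0,0,0,-0.185,0,0,0,0,0,0,0,0]'

```text
t: 10.8
eef_pos: [0.5096, -0.2984, 0.3773]
tool_rot: [-3.141, 0.001, 3.089]
wrist_force: [0.9, 0.4, 0.7]
grip_width: 0.0468
```

```bash
python3 look.py 7 wrist
```

```text
t 10.85
qpos [ 1.2012  0.4667 -0.9923  1.6978  0.4157  1.2051  1.6245]
eef_pos [ 0.5096 -0.2983  0.3772]
tool_rot [-3.1411e+00  5.0000e-04  3.0898e+00]
wrist_force [ 0.1041 -0.225  -0.1289]
wrist_torque [ 0.057   0.0101 -0.0265]
grip_width 0.0468
```

View pics/wrist7.png

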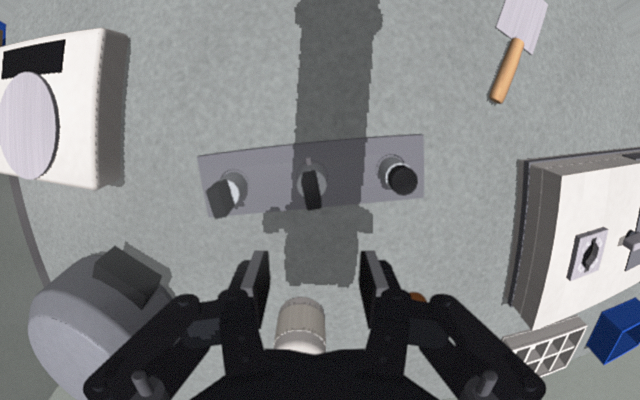

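```bash
python3 - <<'E'
from h import *
W=load("wrist7"); im=W["img"]
cv2.imwrite("pics/w7a.png",cv2.resize(im[130:230,260:360],None,fx=6,fy=6,interpolation=cv2.INTER_CUBIC))
S=load("scene0")
print("bottle cap",onz(S,167,264,.15).round(3), "base",onz(S,183,305,0).round(3)); print("bottle wrist cap", onz(W,303,308,.15,True).round(3)); print("cam",-W["R"].T@W["t"])
D=load("side0"); print(tri([ray(S,168,265),ray(D,493,234)]))
E
```

```text
bottle cap [ 0.711 -0.322  0.15 ] base [ 0.73  -0.334  0.   ]
bottle wrist cap [ 0.582 -0.311  0.15 ]
cam [ 0.42918596 -0.29433777  0.34705548]
(array([ 0.70932099, -0.32444039,  0.14166543]), [np.float64(0.0013461454822556286), np.float64(0.0013461454822556165)])
```

View pics/w7a.png

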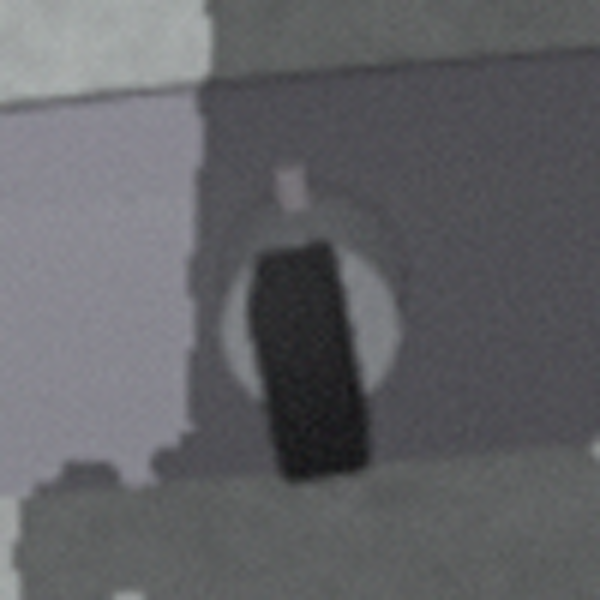

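```bash
python3 - <<'E'
from h import *
W=load("wrist7"); im=W["img"][130:230,260:360]
e=np.clip(im.astype(float)*4-60,0,255).astype(np.uint8)
cv2.imwrite("pics/w7b.png",cv2.resize(e,None,fx=6,fy=6,interpolation=cv2.INTER_CUBIC))
f=lambda x,y:(x/6+260,y/6+130)
F=[onz(W,*f(*p),.081,True) for p in [(287,480),(370,468)]];N=[onz(W,*f(*p),.047,True) for p in [(256,253),(331,243)]]
print(np.round(F,4),np.round(N,4))
print("pin",onz(W,*f(290,170),.015,True),"disc",onz(W,*f(313,325),.047,True))
E
```

```text
[[ 0.5246 -0.305   0.081 ]
 [ 0.5233 -0.2923  0.081 ]] [[ 0.4967 -0.3091  0.047 ]
 [ 0.4957 -0.2967  0.047 ]]
pin [ 0.48882604 -0.30362597  0.015     ] disc [ 0.50954655 -0.30038888  0.047     ]
```

View pics/w7b.png

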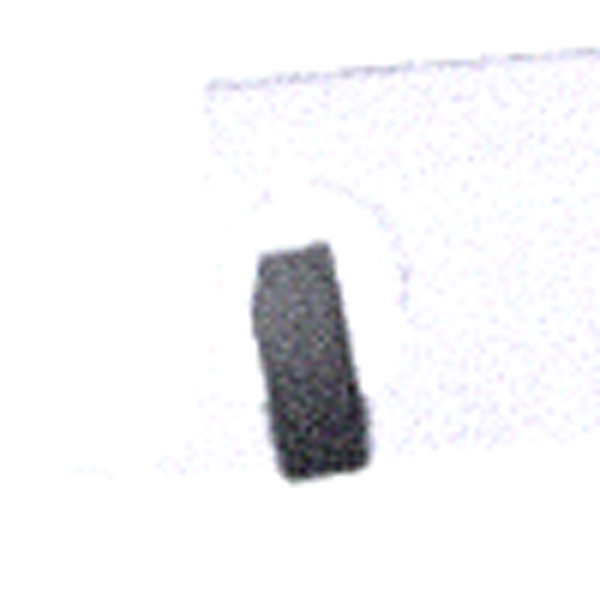

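The bar centre is at (0.510, -0.301) with yaw about 0.13. Length and width come out at 28 and 12.6 mm, which fits. I'll align and descend.

Call:
apply_moves --steps '[0,0,0,-0.18,0,-0.24,3.5,0,0,0,3.5,0,0,0,2.5,0,0,0,0,0]'

```text
t: 11.48
eef_pos: [0.509, -0.3006, 0.2801]
tool_rot: [3.14, -0.003, -3.012]
wrist_force: [0.4, -0.9, 0.1]
grip_width: 0.0469
```

```bash
python3 look.py 8 wrist
```

```text
t 11.525
qpos [ 1.1704  0.5848 -0.961   1.7869  0.5445  1.0622  1.7103]
eef_pos [ 0.5098 -0.3007  0.2816]
tool_rot [ 3.1411e+00 -7.0000e-04 -3.0119e+00]
wrist_force [ 0.5495 -0.487  -0.2603]
wrist_torque [ 0.0097 -0.0214 -0.0051]
grip_width 0.0469
```

View pics/wrist8.png

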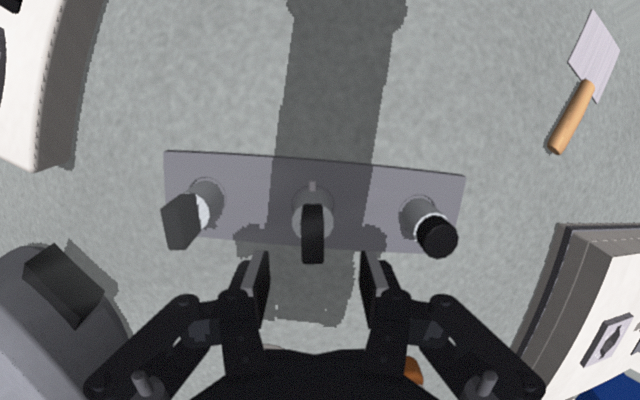

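The bar is centred (column 312) and parallel to the jaws. I'll descend and grip.

Call:
apply_moves --steps '[0,0,2.5,0,0,0,2,0,0,0,1.2,0,0,0,0,0]'

```text
t: 12.02
eef_pos: [0.5096, -0.3008, 0.2241]
tool_rot: [3.141, -0.001, -3.011]
wrist_force: [-0.6, 0.3, 0.1]
grip_width: 0.047
```

Call:
apply_moves --steps '[0,0,0,0,0,0,0,0,0,0,0,0,0,0,0,0,0,0,0,0]' --gripper 1 --grip_force 60

```text
t: 12.65
eef_pos: [0.5103, -0.3009, 0.2256]
tool_rot: [-3.14, 0.001, -3.011]
wrist_force: [-0.3, -1.1, 4.3]
grip_width: 0.0131
```

```bash
python3 look.py 9 wrist
```

```text
t 12.7
qpos [ 1.1303  0.6518 -0.9084  1.8249  0.6172  0.9738  1.6578]
eef_pos [ 0.5104 -0.3009  0.2256]
tool_rot [-3.1404e+00  1.4000e-03 -3.0113e+00]
wrist_force [ 0.3142 -0.2703  5.0472]
wrist_torque [-0.0436  0.0367  0.021 ]
grip_width 0.0128
```

View pics/wrist9.png

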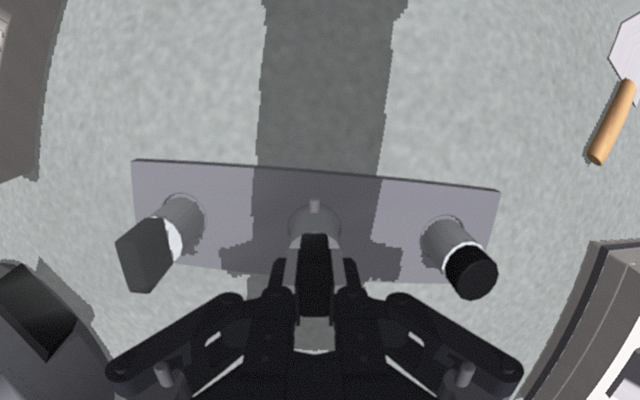

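Gripped, and the width is plausible. I'll lift and check the hold.

Call:
apply_moves --steps '[0,0,-1.5,0,0,0,-4,0,0,0,-4.5,0,0,0,-4,0,0,0,0,0.028]'

```text
t: 13.32
eef_pos: [0.5108, -0.3005, 0.3683]
tool_rot: [-3.138, 0.005, -3.04]
wrist_force: [0.9, -0.0, -1.8]
grip_width: 0.013
```

Call:
apply_moves --steps '[-1.79,4.87,0,0,-1.79,4.87,0,0,-1.79,4.87,0,0,-1.79,4.87,0,0,-1.79,4.87,0,0]'

```text
t: 13.95
eef_pos: [0.5734, -0.0482, 0.3632]
tool_rot: [-3.141, -0.003, -3.04]
wrist_force: [0.7, 1.7, -1.5]
grip_width: 0.0132
```

Call:
apply_moves --steps '[-1.79,4.87,0,0,-1.79,4.87,0,0,0,0,0,0,0,0,0,0]'

```text
t: 14.45
eef_pos: [0.5991, 0.0506, 0.3633]
tool_rot: [-3.14, -0.003, -3.039]
wrist_force: [-0.6, -0.4, -1.3]
grip_width: 0.0132
```

```bash
python3 look.py 10 wrist scene side; python3 - <<'E'
import cv2
cv2.imwrite("pics/sc10.png",cv2.resize(cv2.imread("pics/scene10.png")[100:250,290:490],None,fx=4,fy=4,interpolation=2))
cv2.imwrite("pics/sd10.png",cv2.resize(cv2.imread("pics/side10.png")[80:230,230:430],None,fx=4,fy=4,interpolation=2))
E
```

```text
t 14.6
qpos [ 0.6003  0.523  -1.0337  1.6847  0.4768  1.2126  1.1217]
eef_pos [0.5996 0.049  0.3639]
tool_rot [-3.1404e+00 -1.5000e-03 -3.0424e+00]
wrist_force [-0.369   0.1437 -2.1325]
wrist_torque [-0.0674 -0.0533  0.0397]
grip_width 0.0129
```

View pics/wrist10.png

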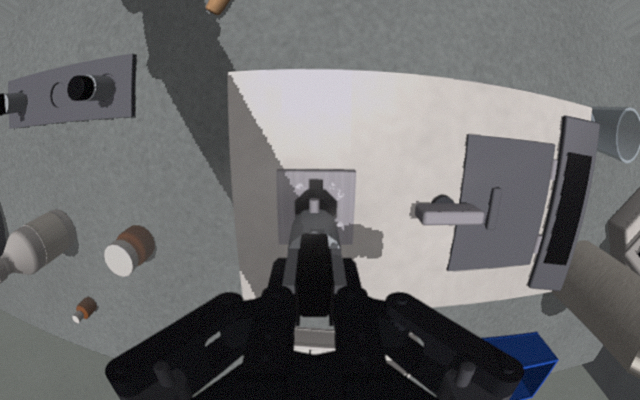

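View pics/sc10.png

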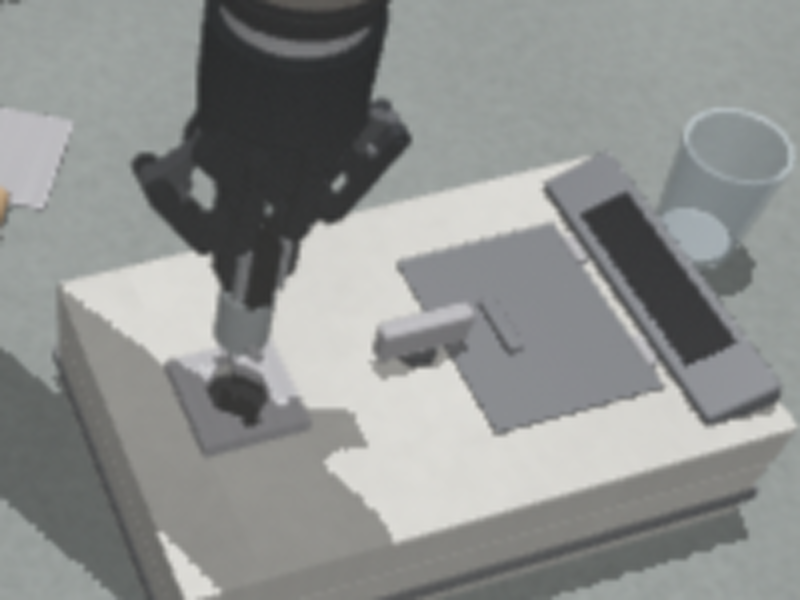

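View pics/sd10.png

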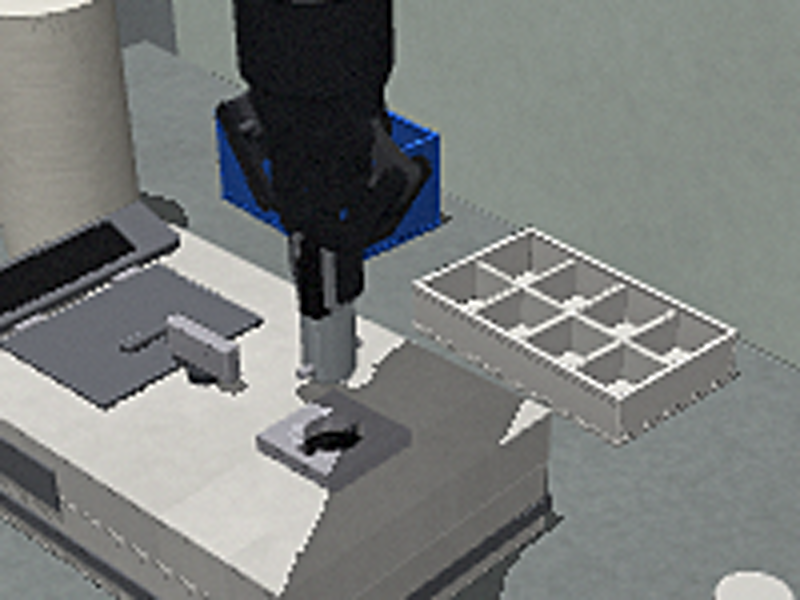

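The cell is held upright. The wrist view shows its pin at (315,205) and the slot at (316,185). I'll measure the offset from this picture.

```bash
python3 - <<'E'
import cv2
im=cv2.imread("pics/wrist10.png")
cv2.imwrite("pics/w10a.png",cv2.resize(im[160:260,265:365],None,fx=6,fy=6,interpolation=2))
E
```

```text
(no output)
```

View pics/w10a.png

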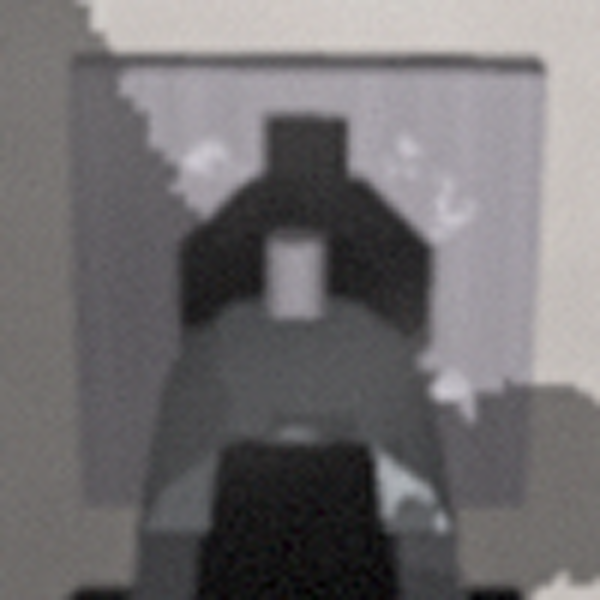

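```bash
python3 - <<'E'
from h import *
W=load("wrist10"); f=lambda x,y:(x/6+265,y/6+160)
g=lambda p,z:onz(W,*f(*p),z,True)
C=[g(p,.1) for p in [(73,66),(546,69),(525,505),(84,503)]]
print(np.round(C,4).tolist(),np.mean(C,0))
print("slot end",g((306,116),.1)," hole L/R",g((180,240),.1),g((433,245),.1))
ax=np.array([np.cos(.103),np.sin(.103),0])
for z in(.153,.156): 
    p=g((297,239),z);print("pin end",p,"-> axis",p+.0225*ax)
print("pin base",g((297,318),.156))
# cylinder silhouettes at z .185
l,r=g((150,530),.185),g((450,530),.185);print(l,r,(l+r)/2)
from workcell import get_state
s=get_state();print(s["eef_pos"],s["tool_rot"])
E
```

```text
[[0.5728, 0.0188, 0.1], [0.5669, 0.0795, 0.1], [0.6287, 0.0857, 0.1], [0.6347, 0.0243, 0.1]] [0.60077637 0.05205966 0.1       ]
slot end [0.57640993 0.04934572 0.1       ]  hole L/R [0.59485891 0.03455163 0.1       ] [0.59211899 0.06788024 0.1       ]
pin end [0.57628663 0.04811463 0.153     ] -> axis [0.59866738 0.05042803 0.153     ]
pin end [0.5753327  0.04801326 0.156     ] -> axis [0.59771346 0.05032667 0.156     ]
pin base [0.58371981 0.04888071 0.156     ]
[0.59456547 0.03678771 0.185     ] [0.59182545 0.06342739 0.185     ] [0.59319546 0.05010755 0.185     ]
[0.59955943 0.04903912 0.36388128] [-3.14041429e+00 -1.52196202e-03 -3.04239211e+00]
```

Call:
apply_moves --steps '[-0.24,0.13,0,0,0,0,1.8,0,0,0,1.7,0,0,0,0,0,0,0,0,0]'

```text
t: 15.22
eef_pos: [0.6019, 0.0528, 0.3295]
tool_rot: [3.141, -0.0, -3.039]
wrist_force: [0.5, -0.3, -1.7]
grip_width: 0.0132
```

```bash
python3 look.py 11 wrist; python3 - <<'E'
import cv2
im=cv2.imread("pics/wrist11.png")
cv2.imwrite("pics/w11a.png",cv2.resize(im[160:260,265:365],None,fx=6,fy=6,interpolation=2))
E
```

```text
t 15.275
qpos [ 0.5747  0.5608 -1.0103  1.714   0.5142  1.1578  1.0924]
eef_pos [0.6021 0.0529 0.33  ]
tool_rot [ 3.1414e+00  7.0000e-04 -3.0392e+00]
wrist_force [-1.0628  0.5521 -1.7329]
wrist_torque [ 0.0255 -0.0138 -0.0173]
grip_width 0.0128
```

View pics/w11a.png

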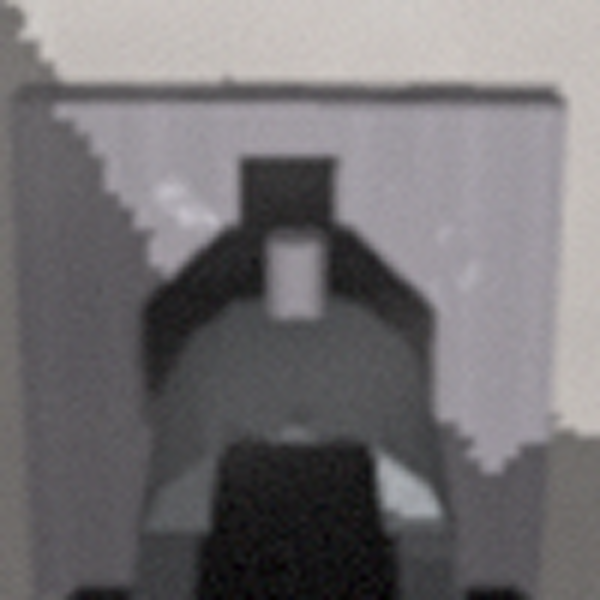

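```bash
python3 - <<'E'
from h import *
W=load("wrist11"); f=lambda x,y:(x/6+265,y/6+160)
g=lambda p,z:onz(W,*f(*p),z,True)
ax=np.array([np.cos(.103),np.sin(.103),0])
C=[g(p,.1) for p in [(10,103),(565,105)]]; ay=np.array([-np.sin(.103),np.cos(.103),0])
print(np.round(C,4),(C[0]+C[1])/2+.031*ax)
print("slot end",g((288,157),.1)+.025*ax,"hole LR mid",(g((145,318),.1)+g((436,318),.1))/2)
zp=.33-.2206+.010
for z in (zp,zp+.003):
    p=g((297,239),z);print("pin->axis",p+.0225*ax)
l,r=g((265,280),zp),g((328,280),zp); print("pin w",np.linalg.norm(l-r))
E
```

```text
[[0.5732 0.018  0.1   ]
 [0.5671 0.0794 0.1   ]] [0.60100651 0.05189048 0.1       ]
slot end [0.60119872 0.05196546 0.1       ] hole LR mid [0.59529831 0.05161487 0.1       ]
pin->axis [0.60192071 0.05300063 0.1194    ]
pin->axis [0.6009585  0.05289398 0.1224    ]
pin w 0.006459747706413318
```

The offset is about 1 mm in y. I'll correct it and lower into the port.

Call:
apply_moves --steps '[0.04,-0.09,0,0,0,0,0.8,0,0,0,0.6,0,0,0,0.5,0,0,0,0,0]'

```text
t: 15.9
eef_pos: [0.6014, 0.0516, 0.31]
tool_rot: [-3.142, -0.001, -3.039]
wrist_force: [-0.0, -0.2, -0.8]
grip_width: 0.013
```

```bash
python3 look.py 12 wrist; python3 - <<'E'
import cv2
im=cv2.imread("pics/wrist12.png")
cv2.imwrite("pics/w12a.png",cv2.resize(im[160:260,265:365],None,fx=6,fy=6,interpolation=2))
E
```

```text
t 15.95
qpos [ 0.5661  0.5802 -0.9959  1.7335  0.5344  1.1271  1.0786]
eef_pos [0.6015 0.0517 0.3104]
tool_rot [ 3.1416e+00 -5.0000e-04 -3.0392e+00]
wrist_force [-0.7308  0.4909 -0.5204]
wrist_torque [ 0.0037 -0.0016 -0.0196]
grip_width 0.0135
```

View pics/w12a.png

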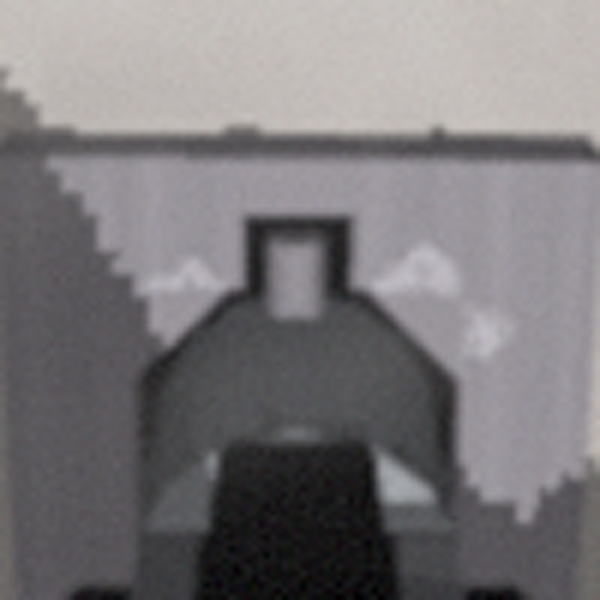

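The pin sits squarely in the slot, with the pin at (297,275) and the slot at (247–350, 215). I'll lower the rest and push.

Call:
apply_moves --steps '[0,0,0.3,0,0,0,0.2,0,0,0,0,0]'

```text
t: 16.32
eef_pos: [0.6017, 0.0518, 0.306]
tool_rot: [-3.141, 0.0, -3.039]
wrist_force: [-0.4, -0.1, 1.6]
grip_width: 0.0131
```

Call:
apply_moves --steps '[0,0,0.4,0,0,0,0.4,0,0,0,0.3,0,0,0,0,0]'

```text
t: 16.82
eef_pos: [0.6018, 0.0518, 0.2949]
tool_rot: [-3.141, 0.0, -3.039]
wrist_force: [-0.4, -0.2, 4.7]
grip_width: 0.0132
```

```bash
python3 look.py 13 wrist
```

```text
t 16.875
qpos [ 0.5568  0.5968 -0.9835  1.7467  0.5522  1.1021  1.0654]
eef_pos [0.6018 0.0518 0.295 ]
tool_rot [-3.1415e+00  5.0000e-04 -3.0394e+00]
wrist_force [-1.2933 -0.5728  6.0336]
wrist_torque [-0.0956  0.2589  0.0058]
grip_width 0.0131
```

View pics/wrist13.png

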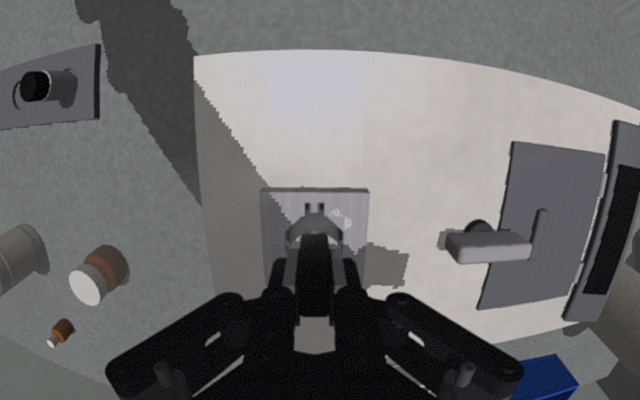

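Call:
apply_moves --steps '[0,0,0.2,0,0,0,0,0,0,0,0,0.1,0,0,0,0.1,0,0,0,0.1]' --grip_force 90

```text
t: 17.5
eef_pos: [0.6021, 0.0517, 0.2933]
tool_rot: [-3.142, 0.002, 2.941]
wrist_force: [-0.9, -1.1, 6.3]
grip_width: 0.0124
```

Call:
apply_moves --steps '[0,0,0,0.13,0,0,0,0.13,0,0,0,0.13,0,0,0,0.13,0,0,0,0]'

```text
t: 18.12
eef_pos: [0.6019, 0.051, 0.2932]
tool_rot: [-3.14, 0.002, 2.423]
wrist_force: [-1.4, -3.4, 6.2]
grip_width: 0.013
```

```bash
python3 look.py 14 wrist
```

```text
t 18.175
qpos [ 0.4393  0.5291 -0.7977  1.751   0.4336  1.0458  0.34  ]
eef_pos [0.6019 0.051  0.2932]
tool_rot [-3.1404e+00  2.2000e-03  2.4237e+00]
wrist_force [-0.853  -1.9233  5.5663]
wrist_torque [-0.5367  0.3168  0.065 ]
grip_width 0.0123
```

View pics/wrist14.png

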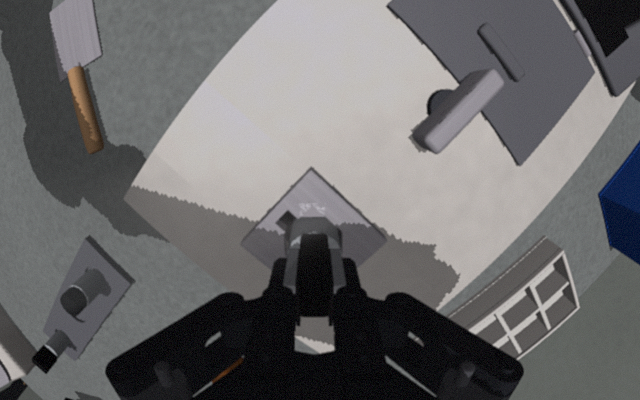

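The cell turns with the tool and the slot at (287,220) is now empty of the pin, so the pins are under the lip. I'll finish the twist.

Call:
apply_moves --steps '[0,0,0,0.13,0,0,0,0.13,0,0,0,0.13,0,0,0,0.13,0,0,0,0.12]'

```text
t: 18.8
eef_pos: [0.6013, 0.0505, 0.2928]
tool_rot: [-3.139, 0.003, 1.78]
wrist_force: [-2.6, -2.7, 5.3]
grip_width: 0.0129
```

Call:
apply_moves --steps '[0,0,0,0.1,0,0,0,0,0,0,0,0,0,0,0,0]'

```text
t: 19.3
eef_pos: [0.6012, 0.0504, 0.2927]
tool_rot: [-3.139, 0.003, 1.684]
wrist_force: [-2.9, -2.3, 6.8]
grip_width: 0.0127
```

```bash
python3 look.py 15 wrist scene side; python3 - <<'E'
import cv2
im=cv2.imread("pics/wrist15.png")
cv2.imwrite("pics/w15a.png",cv2.resize(im[140:340,220:420],None,fx=3,fy=3,interpolation=2))
cv2.imwrite("pics/sc15.png",cv2.resize(cv2.imread("pics/scene15.png")[100:250,290:490],None,fx=4,fy=4,interpolation=2))
E
```

```text
t 19.45
qpos [ 0.3261  0.485  -0.6338  1.755   0.3347  1.0136 -0.32  ]
eef_pos [0.6012 0.0504 0.2927]
tool_rot [-3.1395e+00  3.1000e-03  1.6838e+00]
wrist_force [-3.1311 -2.9988  5.8984]
wrist_torque [-0.7801  0.639   0.1821]
grip_width 0.0129
```

View pics/w15a.png

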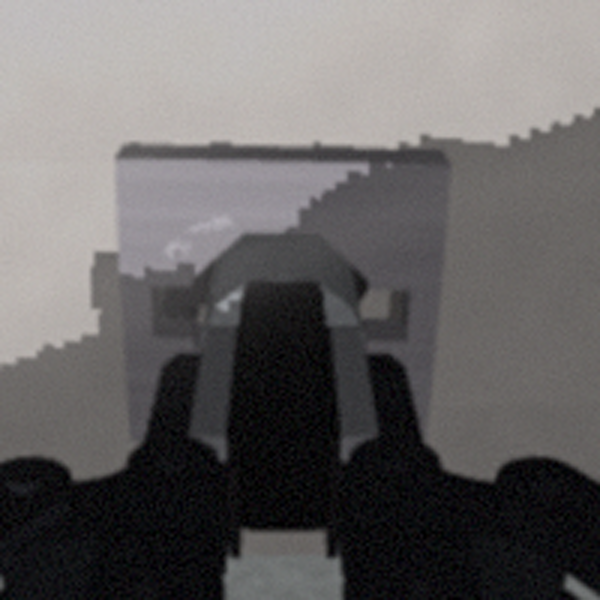

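View pics/wrist15.png

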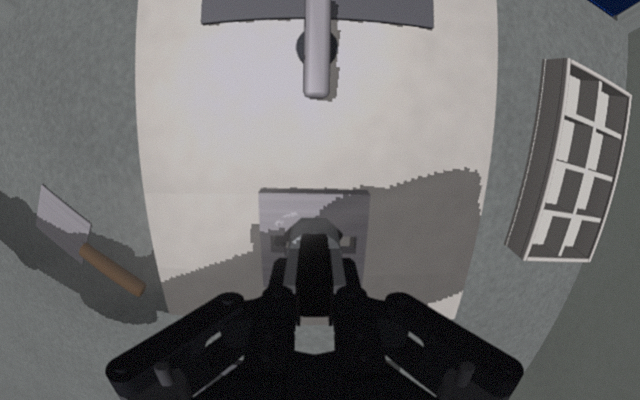

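View pics/sc15.png

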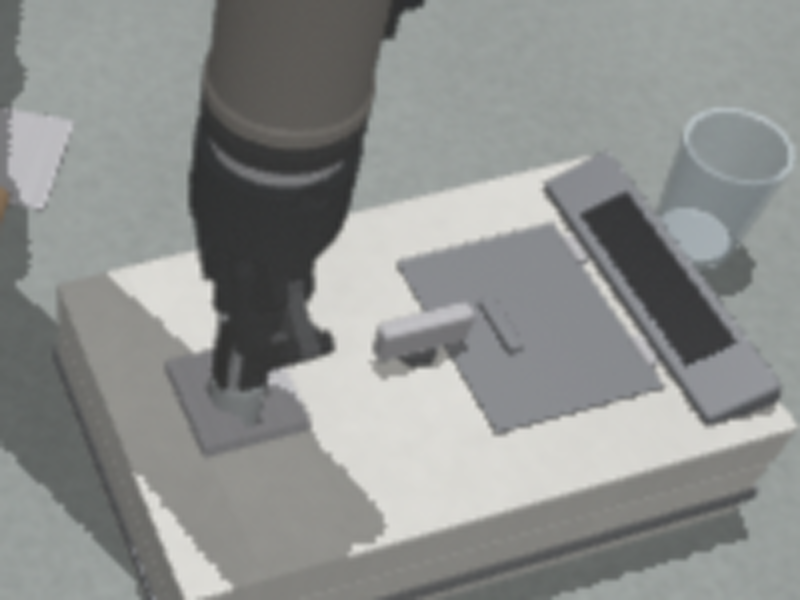

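The cell is turned: tool yaw is 1.684 against 1.674 for the port's y axis, it is pushed down about 13 mm, both slots are empty of pins, and the turnbutton is square across the lid. I'll hand it in.

```bash
python3 -c "
from workcell import robot
print(robot.sign_off())"
```

```text
the job is handed in; nothing more can be done
None
```

I turned the turnbutton square across the shut lid. I then put the pinned cell (the middle one in the rack) into the port, pushed it in, twisted it a quarter turn clockwise and left it gripped. The job is handed in at about 19.5 s of the 56 s. Sign-off gives no verdict, so the results below are my own checks.

| Check at the end | Measured | Limit |
|---|---|---|
| Cell angle from the port's y axis | about 0.01 rad (taken from the tool angle) | 0.21 rad |
| Tool axis to port axis | about 1.6 mm | 6 mm |
| Cell grip point above the lip | about 32 mm | 39 mm |
| Pushed down against the spring | about 13 mm | at least 7 mm |
| Tool tilt | about 0.004 rad | 0.12 rad |

- **Spring and twist:** the force and moment readings, about 6 N up and 0.18 N m, match a pressed, fully wound turntable.
- **Pins:** the last wrist picture shows both slots with no pin in them, so the pins are under the lip.
- **Turnbutton and lid:** the pictures show the bar square across the lid and the lid shut. I did not measure the turnbutton's angle as a number at the end.
- **Grip:** the fingers closed on the bar at 90 N and read 13 mm, about 1 mm under its real 14 mm; the turnbutton read low by the same amount. I could not read the finger force directly.
- **Other cells, jar and bottle:** the arm never came near the jar or bottle, and in the pictures the others looked undisturbed, but I did not measure their positions again at the end.
- **Disagreement between cameras:** the side camera put the port up to 10 mm away from where the other two did. I used the wrist camera instead, whose port estimates agreed to about 1 mm.

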